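# Zero the colour reader and hold its reference tile flush

## Task

Check the spice colour reader: first turn its zero knob until the pointer stands at the long zero tick. Then pick up the white reference tile by the fin on its back, tilt it to match the reader's sloped sprung steel face, and press it flush on the middle of the face, long sides of both in line, so that the face gives by roughly half of its 8 mm of travel. Finish while still holding it there by the fin, without letting go, and leave the jar, bottle and spoon where they are.

Things in the scene. Friction and masses are not known exactly. Their poses are not given: they have to be found in the camera images.
- reader: Bench colour reader, fixed: a white box 170 (x) by 290 (y) by 50 mm high. Origin on the bench under the sloped face's hinge line; the box reaches from y = -80 to +210 mm and x = -85 to +85 mm. z is up; -x is its front, towards the robot. Two grey cheeks (tops 97 mm above the bench, outer sides at y = -61 and +61 mm) carry the tilting head.
- face (a point): Middle of the sloped steel face, a flat plate 66 (x, along the slope) by 86 mm (y, level) with a dark round port. z: outward normal; x: up the slope, away from the robot. It leans to the robot by 0.25 to 0.6 rad from level, differing each time, rigid. Its tilt axis runs along y, 85 mm above the bench, 25 mm behind the surface. The point moves with the plate when pressed in.
- press_plate (a joint): How far the sloped steel plate is pressed in along its normal, m: 0 free, 0.008 at its hard stop. It is sprung: 2 N to start it and 1 N more for each mm (6 N at 4 mm). It only slides: it does not swivel to suit the tile.
- zero_knob (a joint): Angle of the zero knob, rad: 0 when the white pointer line stands at the long zero tick, which is at the front (-x) of the dial; grows counter-clockwise seen from above. Turns from -1.6 to +1.6, stays where it is left (friction about 0.05 N m). It starts between 0.5 and 1.3.
- knob_grip (a point): Middle of the zero knob's bar grip, on the upright turning axis, 76 mm above the bench. The black bar is 44 mm long, 12 thick, 30 tall, on a disc 48 mm across whose top is 61 mm above the bench. Turns with the knob: x lies along the bar, pointer at the -x end. It is on the reader's top, 150 mm to the reader's +y from the sloped face.
- tile_grip (a point): Centre of the fin of the reference tile, 23 mm above its flat underside. Tile: 50 (x) by 70 (y) by 6 mm, white ceramic; the upright black fin on its back is 34 mm long (x), 12 thick (y), 34 tall (6 to 40 mm above the underside). z: from underside to fin. It lies on the bench fin up, 60 to 125 g; the same after a half turn about z.
- tile: The same tile; origin in the middle of its flat underside, axes as for tile_grip.
- spice_jar: Bystander: capped jar, 60 mm across, 100 mm tall; origin under its middle. Leave alone.
- sauce_bottle: Bystander: bottle with cap, 68 mm across, 170 mm tall; origin under its middle. Leave alone.
- spoon: Bystander: steel spoon 160 mm long lying along its x. Leave alone.
Not all that is in view belongs to the job. There is more than one size of the tile; the job needs the smallest.

How it is judged:
By the outcome, as a careful person would: the job done as asked, in the order asked, and still so for the second after the job is handed in, while the arm keeps its last pose, push and grip.
It also fails if it takes over 54 s, if anything falls off the work surface, if the arm or the gripper's body presses on something with over 40 N, if the wrist force passes 120 N, or if a joint passes its speed limit or range.

## Robot

A 6-joint arm with a two-finger parallel gripper is mounted at the origin on the work surface. World frame = base frame: x ahead of the robot, y to its left, z up, the work surface at z = 0. Lengths are in m, angles in rad, forces in N, time in s.
With the tool pointing down it reaches from about 0.35 to 0.775 m from the base axis. Payload 5.5 kg.
Tool frame: the origin (TCP) lies on the centre line of the jaws, within the pads' length; the fingertips stand 25 mm ahead of it and the grasp point (between the pads) lies 6 mm ahead of it (r.tips_ahead is the z of the fingertips in the tool frame, in m); z points along the fingers, y is the line along which they close (so a half turn about z gives the same grasp; the last joint's range is limited). The gripper opens to 85 mm and grips with 20 to 120 N. Pads are 22 mm wide; open, the fingers measure 114 mm over their backs; the gripper's body (76 mm by 85 mm) begins 54 mm behind the grasp point. The pads swing forward as they close: fully open they stand 13 mm farther back than shut.
Start: joints at [0.987, 0.313, 0.046, 1.304, 0, 1.431], TCP at [0.247, 0.519, 0.256] pointing down, gripper open.
Joint ranges: [-2.76, 2.76], [-0.86, 1.69], [-1.03, 1.26], [-2.2, 2.34], [-1.47, 1.5], [-3.14, 3.14]. Speed limits (rad/s): [2.57, 2.57, 3.14, 3.14, 3.14, 3.14].

## Interface

Orientations are given as a unit quaternion [x, y, z, w].
In Python, from bench import r gives the robot as it stands.
- The arm moves only by the shell command python3 -m creep 'ROWS' [FORCE]. ROWS is text: rows parted by semicolons, each of 7 numbers parted by spaces: the closure, from 0 (fully open) to 1 (shut), then the shift along the tool's x, y, z in units of 500 mm (1.0 is 500 mm), then the turn, a rotation vector about the tool's x, y, z in units of 0.5 rad (1.0 is 0.5 rad). A call has exactly 10 rows; each row is the pose to reach, as a shift and turn from the pose commanded when the call began, along the tool's axes at that moment; what a row does not reach only later rows make up. A row lasts 1/8 s, in which the tool goes at most 62.5 mm and 10.7 degrees, less where a joint would pass 70% of its speed; a pose out of reach is approached as far as the arm can. A call with a number of a shift or a turn outside -1 to 1 is refused whole. A call with a gripper value outside its range is refused whole. The fingers move at their own pace and stop on an object; FORCE is the grip in N (left out, the last holds). Time passes only in rows, so rows that repeat a pose let the fingers close, or fill a call up. It gives the time, the measured TCP pose, the force, the opening and the grip force at its end, in the units of the state.
- r.get_obs(): the state, without advancing time (a new reading comes with each control period).
- r.get_image(name): name is "side" or "top" or "wrist"; returns (picture, depth): 400x640x3 uint8, red, green, blue; 400x640 float32, m along the optical axis (not along the pixel's ray), 0 where there is no reading.
- r.camera_info(name): a dict with "camera_matrix" (3x3 intrinsics, pixels), "k1" (the pictures are not rectified: a ray, as slopes to the right and down, at radius r is drawn at 1 + k1 r^2 times it, then the intrinsics apply), "R" (3x3) and "t" (3): a world point X has camera coordinates R X + t; the wrist camera has in their place "T_tool_cam" (4x4, takes a point from camera to tool coordinates, whose origin is the TCP and whose axes are the flange's). Camera axes: x right, y down, z forward; pixel columns grow to the right and rows downward; lengths in m; the calibration is good to about 2 mm. A picture is of the moment at which its call begins: read the wrist's pose just before it. camera_info takes no time and is no camera call.
- r.hand_in(): hands the job in; it is judged then, once.
Trained networks look in the newest picture that a camera, given by its name, has taken for a name from the list of things; names that differ only in an ending like _2 or _b are one class to them, and where a whole thing is asked for, a point or a joint stands for the part that bears it (a point fixed in the world has none). Each returns a list of dicts, best first, with "confidence" (0 to 1); they miss things now and then, are a little off and sometimes report something else, mostly with a low value. They report only what shows in the picture. A call takes as long as a camera call. They do not tell look-alikes from the thing itself.
- r.spot_in(label, camera): "location" ([x, y, z] in m, in world coordinates, good to about 4 mm: the middle of the surface that is visible of it).
- r.trace(label, camera): "region" (400x640 bool, what is visible of it).
The state is a dict: "time": time; "joints": joint angles; "qd": joint speeds; "joint_efforts": joint torques, N m; "tool_pos": TCP position; "orientation": TCP orientation; "force": force on the tool from outside, world axes, zero at the start; "torque": the same for the moment, N m; "finger_gap": opening from 0.0 (shut) to 1.0 (fully open); "finger_force": force on a finger pad.
Only numpy, scipy, OpenCV 4.12 (cv2) and the standard library are available. Lean on these libraries where they do the work, as an engineer would, in place of code of your own. Each camera call takes 0.05 s, during which the arm holds its last target. There are 200 camera calls.

## Working session

There is one attempt and no reset: what is moved stays moved. The work goes in short steps, Python scripts to look and compute and a shell command to move; the robot and the scene stay as the last step left them, time stands still between calls to the robot, and variables do not carry over. Pictures are saved under pics/ and viewed, at most 11 in all, crops included, and the job is handed in when it is done.

```bash
ls; mkdir -p pics; cat > h.py <<'E'
import numpy as np, cv2
from scipy.spatial.transform import Rotation as Rn
from bench import r
def grab(cam):
    o=r.get_obs(); im,d=r.get_image(cam); c=r.camera_info(cam)
    K=np.array(c["camera_matrix"]);k1=c["k1"]
    v,u=np.mgrid[0:400,0:640]
    xd=(u-K[0,2])/K[0,0]; yd=(v-K[1,2])/K[1,1]
    x,y=xd.copy(),yd.copy()
    for _ in range(8):
        s=1+k1*(x*x+y*y); x=xd/s;y=yd/s
    P=np.stack([x*d,y*d,d],-1)
    if cam=="wrist":
        T=np.array(c["T_tool_cam"]); P=P@T[:3,:3].T+T[:3,3]
        P=P@Rn.from_quat(o["orientation"]).as_matrix().T+o["tool_pos"]
    else:
        P=(P-np.array(c["t"]))@np.array(c["R"])
    return im,d,P
def delta(p,R):
    """shift/turn in tool axes & units from current measured pose to target"""
    o=r.get_obs(); R0=Rn.from_quat(o["orientation"])
    s=R0.inv().apply(np.array(p)-o["tool_pos"])/0.5
    t=(R0.inv()*Rn.from_matrix(R)).as_rotvec()/0.5
    return np.round(s,4),np.round(t,4)
E
python3 - <<'E'
from h import *
for c in ["top","side"]:
    im,d,P=grab(c); cv2.imwrite(f"pics/{c}0.png",im[:,:,::-1]); np.savez(f"{c}0.npz",im=im,d=d,P=P)
    for l in ["reader","zero_knob","tile","press_plate"]:
        for q in r.spot_in(l,c)[:4]: print(c,l,np.round(q["location"],3),round(q["confidence"],2))
o=r.get_obs();print(o)
E
```

```text
pics
top reader [0.565 0.165 0.049] 0.57
top zero_knob [0.565 0.25  0.065] 0.94
top tile [ 0.529 -0.222  0.009] 0.95
top tile [ 0.408 -0.225  0.01 ] 0.86
top tile [ 0.478 -0.346  0.01 ] 0.63
top press_plate [0.567 0.105 0.105] 0.83
top press_plate [ 0.683 -0.276  0.099] 0.69
top press_plate [0.386 0.001 0.016] 0.57
side reader [0.567 0.211 0.05 ] 0.89
side reader [ 0.525 -0.218  0.004] 0.34
side zero_knob [0.556 0.257 0.068] 0.86
side tile [ 0.41  -0.212  0.008] 0.95
side tile [ 0.485 -0.341  0.008] 0.94
side tile [ 0.525 -0.219  0.006] 0.75
side press_plate [0.564 0.106 0.106] 0.83
{'time': 0.5, 'joints': array([9.87409662e-01, 3.13247550e-01, 4.60783814e-02, 1.30362686e+00,
       7.12658152e-07, 1.43119919e+00]), 'qd': array([ 0.00019034, -0.00011729, -0.00222494, -0.00181945, -0.00023726,
        0.0012022 ]), 'joint_efforts': array([-1.35808572e-03, -4.79993141e+01,  2.98538536e+01,  1.83699973e-03,
       -2.01925559e-04, -4.82467101e-06]), 'tool_pos': array([0.24690211, 0.51931249, 0.25628725]), 'orientation': array([ 2.20078326e-01,  9.75482204e-01,  2.65692670e-07, -2.80489494e-07]), 'force': array([-0.41475373,  0.48706881, -0.10038646]), 'torque': array([-0.00821927,  0.00186664,  0.01496333]), 'finger_force': 0.0, 'finger_gap': 1.001675304064641}
```

View pics/top0.png

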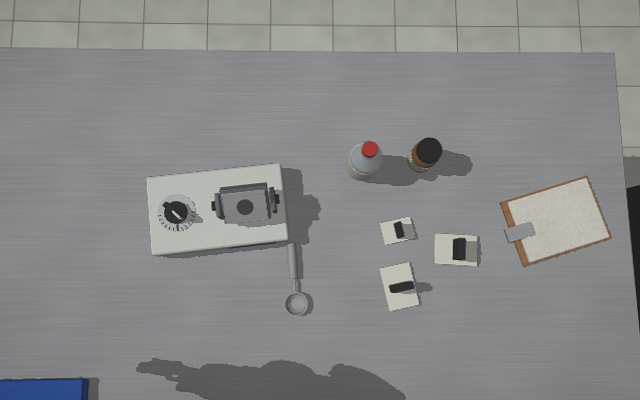

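View pics/side0.png

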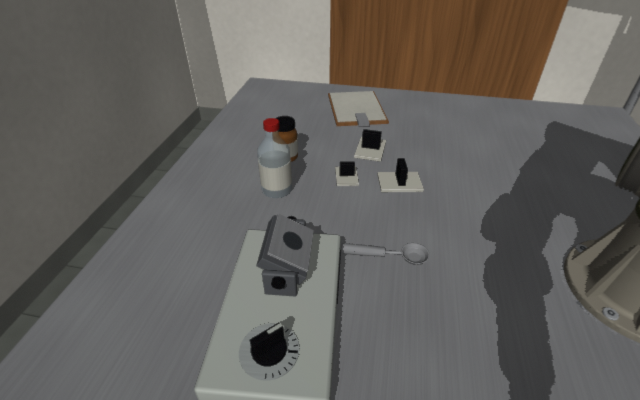

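The top view shows the reader at (217,209), the knob at (176,212), and three tiles. The smallest is at (397,231), near (0.527,-0.22). Next I'll take the geometry from the clouds.

```bash
cat > m.py <<'E'
from h import *
D={c:np.load(f"{c}0.npz") for c in["top","side"]}
for c in D:
    P=D[c]["P"];im=D[c]["im"].astype(int);
    # reader box top
    m=(abs(P[...,2]-.05)<.006)&(abs(P[...,0]-.565)<.14)&(abs(P[...,1]-.165)<.2)&(im.min(-1)>150)
    rc=cv2.minAreaRect(P[m][:,:2].astype(np.float32)); print(c,"reader",np.round(rc[0],4),np.round(rc[1],4),rc[2])
    # face
    t=[q for q in r.trace("press_plate",c)] if 0 else None
    m=(P[...,2]>.085)&(P[...,2]<.135)&(np.hypot(P[...,0]-.565,P[...,1]-.105)<.06)
    Q=P[m]; best=None; rng=np.random.default_rng(0)
    for _ in range(400):
        a=Q[rng.choice(len(Q),3,False)]; n=np.cross(a[1]-a[0],a[2]-a[0]); n/=np.linalg.norm(n)+1e-9
        i=abs((Q-a[0])@n)<.002
        if best is None or i.sum()>best.sum(): best=i
    F=Q[best]; ce=F.mean(0); n=np.linalg.svd(F-ce,full_matrices=False)[2][2]; n*=np.sign(n[2])
    print(c,"face",len(Q),len(F),ce.round(4),"n",n.round(4),"tilt",np.arccos(n[2]).round(4), "az",np.arctan2(n[1],n[0]).round(4))
    # tile
    for x,y in [(.527,-.22),(.409,-.22),(.481,-.344)]:
        m=(P[...,2]>.003)&(P[...,2]<.05)&(np.hypot(P[...,0]-x,P[...,1]-y)<.06)
        w=m&(P[...,2]<.012)&(im.min(-1)>110); b=m&(P[...,2]>.02)
        f=lambda k:cv2.minAreaRect(P[k][:,:2].astype(np.float32))
        print(c,"tile",f(w),"fin",f(b),P[b][:,2].max())
im=D["top"]["im"][170:260,130:300]; a=cv2.resize(im,None,fx=4,fy=4,interpolation=2)
im=D["side"]["im"][300:400,210:340]; b=cv2.resize(im,None,fx=3.6,fy=3.6,interpolation=2)
a=np.vstack([a[:,:340],]); b=b[:360]
cv2.imwrite("pics/z.png",np.hstack([a,np.pad(b,((0,360-len(b)),(0,0),(0,0)))])[:,:800,::-1])
E
python3 m.py
```

```text
top reader [0.5719 0.1675] [0.1664 0.2852] 6.361262321472168
top face 1856 956 [0.5678 0.1001 0.1067] n [-0.5046 -0.0532  0.8617] tilt 0.5321 az -3.0366
top tile ((0.5265650153160095, -0.21970567107200623), (0.11273352056741714, 0.11161749064922333), 37.22178268432617) fin ((0.5265640020370483, -0.22452181577682495), (0.03343276306986809, 0.013033597730100155), 13.151714324951172) 0.04622407833449833
top tile ((0.4094336926937103, -0.219356507062912), (0.11272723972797394, 0.11563914269208908), 80.8932113647461) fin ((0.40651097893714905, -0.2263175994157791), (0.015085901133716106, 0.045948054641485214), 16.795970916748047) 0.049965062384134
top tile ((0.47831445932388306, -0.34414422512054443), (0.11636579781770706, 0.11244181543588638), 56.77151107788086) fin ((0.48390471935272217, -0.3525382876396179), (0.015794366598129272, 0.044704828411340714), 82.28120422363281) 0.049438954226511386
side reader [0.5559 0.3087] [0.1584 0.0055] 6.122979164123535
side face 2674 1670 [0.5663 0.1048 0.107 ] n [-0.5052 -0.0531  0.8614] tilt 0.5328 az -3.0369
side tile ((0.52599036693573, -0.22240471839904785), (0.04919601231813431, 0.06993339955806732), 12.774465560913086) fin ((0.5259957313537598, -0.22292527556419373), (0.03251580148935318, 0.015221619047224522), 20.845693588256836) 0.04235445116423849
side tile ((0.4034575819969177, -0.22353093326091766), (0.09439922124147415, 0.07110963761806488), 12.260831832885742) fin ((0.4040212631225586, -0.22274217009544373), (0.016431841999292374, 0.04715238884091377), 13.12180233001709) 0.049622335088758275
side tile ((0.4842764735221863, -0.35047638416290283), (0.09401267021894455, 0.0669686421751976), 86.49369049072266) fin ((0.48251861333847046, -0.3461257815361023), (0.047410398721694946, 0.015350421890616417), 10.97258186340332) 0.0499241174295213
```

View pics/z.png

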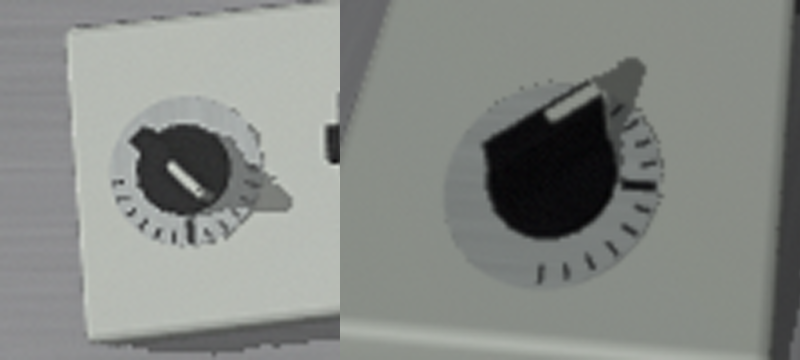

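The pointer leans towards -y from the long tick, so the knob is at about +0.7. The reader yaw is about 0.105 and the face tilt about 0.533. Next move: to above the knob.

```bash
cat >> h.py <<'E'
def down(a):  # tool down, tool x at world yaw a
    x=np.array([np.cos(a),np.sin(a),0]); z=np.array([0,0,-1.]); return np.stack([x,np.cross(z,x),z],1)
E
python3 - <<'E'
from h import *
print(r.tips_ahead, delta([.56,.25,.20],down(np.radians(226.6))))
D=np.load("top0.npz");P=D["P"]
m=(P[...,2]>.078)&(P[...,2]<.1)&(np.hypot(P[...,0]-.563,P[...,1]-.252)<.04)
print(m.sum(),cv2.minAreaRect(P[m][:,:2].astype(np.float32)),P[m].mean(0))
E
```

```text
0.025 (array([-0.7968, -0.2176,  0.1126]), array([ 0.    , -0.    , -2.5142]))
142 ((0.5614303946495056, 0.24890470504760742), (0.04621767997741699, 0.01191412191838026), 46.92646789550781) [0.56120337 0.24819335 0.08954612]
```

```bash
python3 -m creep '0 -.12 -.03 .02 0 0 -.3;0 -.24 -.06 .03 0 0 -.6;0 -.36 -.1 .05 0 0 -.9;0 -.48 -.13 .06 0 0 -1;0 -.6 -.16 .08 0 0 -1;0 -.7 -.19 .1 0 0 -1;0 -.797 -.218 .113 0 0 -1;0 -.797 -.218 .113 0 0 -1;0 -.797 -.218 .113 0 0 -1;0 -.797 -.218 .113 0 0 -1'
python3 -m creep '0 0 0 0 0 0 -.3;0 0 0 0 0 0 -.6;0 0 0 0 0 0 -.9;0 0 0 0 0 0 -1;0 0 0 0 0 0 -1;0 0 0 0 0 0 -1;0 0 0 0 0 0 -1;0 0 0 0 0 0 -1;0 0 0 0 0 0 -1;0 0 0 0 0 0 -1'
python3 - <<'E'
from h import *
im,d,P=grab("wrist"); cv2.imwrite("pics/w1.png",im[:,:,::-1]);np.savez("w1.npz",im=im,d=d,P=P)
m=(P[...,2]>.078)&(P[...,2]<.1)&(np.hypot(P[...,0]-.562,P[...,1]-.25)<.04)
print(m.sum()); 
if m.sum()>20: print(cv2.minAreaRect(P[m][:,:2].astype(np.float32)),P[m].mean(0))
print(delta([.5615,.2495,.20],down(np.radians(226.9))))
E
```

```text
time: 1.75
tool_pos: [0.5592, 0.2508, 0.2002]
orientation: [-0.029, 1.0, 0.0, 0.0]
force: [-0.9, -0.4, -0.7]
finger_gap: 1.001
finger_force: 0.0
time: 3.0
tool_pos: [0.56, 0.2497, 0.1998]
orientation: [-0.274, 0.962, 0.0, 0.0]
force: [-0.7, -0.4, -0.3]
finger_gap: 1.0
finger_force: 0.0
1143
((0.5617082118988037, 0.2502666711807251), (0.045983538031578064, 0.012116625905036926), 47.0389404296875) [0.5604612  0.2496766  0.09013555]
(array([-0.0022, -0.0019, -0.0005]), array([ 1.000e-04, -0.000e+00, -5.251e-01]))
```

View pics/w1.png

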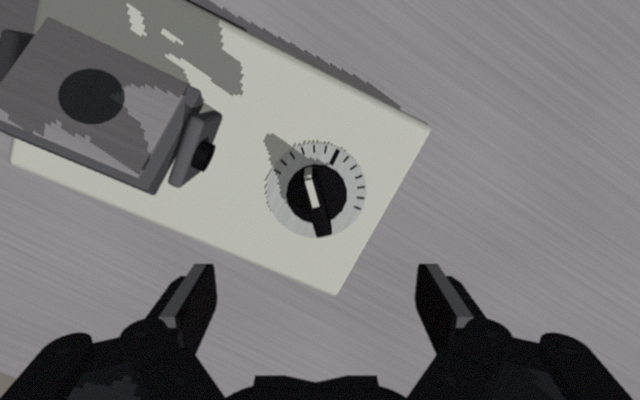

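The wrist view agrees: bar centre (0.5617,0.250) at 47°, with the pointer (307,172) left of the long tick (335,157). I'll descend, grip the bar and turn it.

```bash
python3 -m creep '0 -.003 -.001 .03 0 0 -.3;0 -.003 -.001 .08 0 0 -.53;0 -.003 -.001 .14 0 0 -.53;0 -.003 -.001 .2 0 0 -.53;0 -.003 -.001 .212 0 0 -.53;0 -.003 -.001 .212 0 0 -.53;1 -.003 -.001 .212 0 0 -.53;1 -.003 -.001 .212 0 0 -.53;1 -.003 -.001 .212 0 0 -.53;1 -.003 -.001 .212 0 0 -.53' 40
python3 - <<'E'
from h import *
# reader yaw: box-top long edges from wrist and top clouds
for f in ["w1","top0"]:
    D=np.load(f+".npz");P=D["P"];im=D["im"]
    m=(abs(P[...,2]-.05)<.006)&(abs(P[...,0]-.565)<.14)&(abs(P[...,1]-.165)<.2)&(im.min(-1)>120)
    print(f,cv2.minAreaRect(P[m][:,:2].astype(np.float32)))
    Q=P[...,:2]-[.5617,.25]; rad=np.hypot(*np.moveaxis(Q,-1,0))
    t=(rad>.025)&(rad<.036)&(im.max(-1)<70)&(P[...,2]<.068)&(Q[...,0]<0)
    print(np.round(np.degrees(np.arctan2(-Q[t][:,1],-Q[t][:,0])),0))
o=r.get_obs();print(o["tool_pos"],o["finger_gap"],o["finger_force"],o["force"])
E
```

```text
time: 4.3
tool_pos: [0.5616, 0.2503, 0.0942]
orientation: [-0.399, 0.917, 0.0, 0.0]
force: [-5.0, 4.6, 7.9]
finger_gap: 0.146
finger_force: 5.7
w1 ((0.5726948976516724, 0.16745606064796448), (0.16876369714736938, 0.2897563576698303), 6.68278169631958)
[ 49.  50.  34.  19.   6.   6.   5.   4.   3.  64.  49.   5.   5.   3.
   2.  65.  64.  50.   5.   4.   2.  65.  63.   6.   4.   3.   2.  66.
  64.  63.   6.   5.   3.   2.  65.  64.   5.   4.   2.   2.  65.  64.
   5.   4.   2.  64.   5.   4.   3.   1. -11.   6.   5.   3.   2. -10.
  80.  79.   5.   4.   2.   1.  81.  80.  79.   5.   3.   2.  81.  80.
  79.   5.   4.   2.   1.  81.  80.  79.   1.  81.  81.  79. -26. -26.]
top0 ((0.5720255374908447, 0.166700541973114), (0.16871757805347443, 0.2867962419986725), 6.450038433074951)
[-80. -51.   6.   7.   6. -23.   5.   5.]
[0.56162873 0.25030623 0.09417339] 0.14578030992375077 5.710962116718292 [-5.04706425  4.59849811  7.89664759]
```

```bash
python3 -m creep '1 0 0 0 0 0 0;1 0 0 0 0 0 .05;1 0 0 0 0 0 .18;1 0 0 0 0 0 .3;1 0 0 0 0 0 .44;1 0 0 0 0 0 .58;1 0 0 0 0 0 .72;1 0 0 0 0 0 .86;1 0 0 0 0 0 1;1 0 0 0 0 0 1' 40
python3 -m creep '1 0 0 0 0 0 .14;1 0 0 0 0 0 .28;1 0 0 0 0 0 .4;1 0 0 0 0 0 .43;1 0 0 0 0 0 .43;1 0 0 0 0 0 .43;0 0 0 0 0 0 .43;0 0 0 0 0 0 .43;0 0 0 0 0 0 .43;0 0 0 0 0 0 .43'
python3 - <<'E'
from h import *
o=r.get_obs(); print(Rn.from_quat(o["orientation"]).as_matrix()[:,0],o["finger_gap"],o["force"])
E
```

```text
time: 5.55
tool_pos: [0.5609, 0.2511, 0.0943]
orientation: [-0.16, 0.987, 0.001, -0.0]
force: [-3.1, 3.3, 6.2]
finger_gap: 0.128
finger_force: 40.5
time: 6.8
tool_pos: [0.5617, 0.2499, 0.0936]
orientation: [-0.053, 0.999, -0.0, -0.0]
force: [-0.0, -0.7, 0.3]
finger_gap: 0.961
finger_force: 0.0
[-9.94407904e-01 -1.05607374e-01  5.63697017e-05] 0.9614486749361539 [-0.00226651 -0.6612128   0.34667143]
```

```bash
python3 -m creep '0 0 0 -.05 0 0 0;0 0 0 -.12 0 0 0;0 0 0 -.2 0 0 0;0 0 0 -.25 0 0 0;0 0 0 -.25 0 0 0;0 0 0 -.25 0 0 0;0 0 0 -.25 0 0 0;0 0 0 -.25 0 0 0;0 0 0 -.25 0 0 0;0 0 0 -.25 0 0 0'
python3 - <<'E'
from h import *
im,d,P=grab("wrist"); cv2.imwrite("pics/w2.png",im[:,:,::-1]);np.savez("w2.npz",im=im,d=d,P=P)
m=(P[...,2]>.083)&(P[...,2]<.1)&(np.hypot(P[...,0]-.562,P[...,1]-.25)<.04)
c,s,a=cv2.minAreaRect(P[m][:,:2].astype(np.float32)); print(c,s,a)
Q=P[...,:2]-c; rad=np.hypot(*np.moveaxis(Q,-1,0))
t=(rad>.025)&(rad<.036)&(im.max(-1)<70)&(P[...,2]<.068)&(Q[...,0]<0)
print(np.bincount((np.degrees(np.arctan2(-Q[t][:,1],-Q[t][:,0]))+90).astype(int)).nonzero()[0]-90)
m=(abs(P[...,2]-.05)<.006)&(abs(P[...,0]-.565)<.14)&(abs(P[...,1]-.165)<.2)&(im.min(-1)>120)
print(cv2.minAreaRect(P[m][:,:2].astype(np.float32)))
cv2.imwrite("pics/w2c.png",cv2.resize(im[100:280,220:440],None,fx=3,fy=3,interpolation=2)[:,:,::-1])
# smallest tile next: fin direction from earlier, go above
for a in (193,13): print(delta([.526,-.2225,.20],down(np.radians(a))))
E
```

```text
time: 8.05
tool_pos: [0.5615, 0.2501, 0.2186]
orientation: [-0.053, 0.999, -0.0, -0.0]
force: [-0.1, -0.4, -0.5]
finger_gap: 0.999
finger_force: 0.0
(0.561161458492279, 0.2514498233795166) (0.04606495797634125, 0.011510554701089859) 6.073224067687988
[-24   4   5   6   7   8  21  37  51  52  65  66  67  68  80  81  82  83]
((0.572827935218811, 0.16774882376194), (0.16835251450538635, 0.28869011998176575), 6.468911170959473)
(array([ 0.1708, -0.9324,  0.0374]), array([ 1.000e-04, -2.000e-04, -2.414e-01]))
(array([ 0.1708, -0.9324,  0.0374]), array([-3.0000e-04, -2.0000e-04,  6.0418e+00]))
```

View pics/w2c.png

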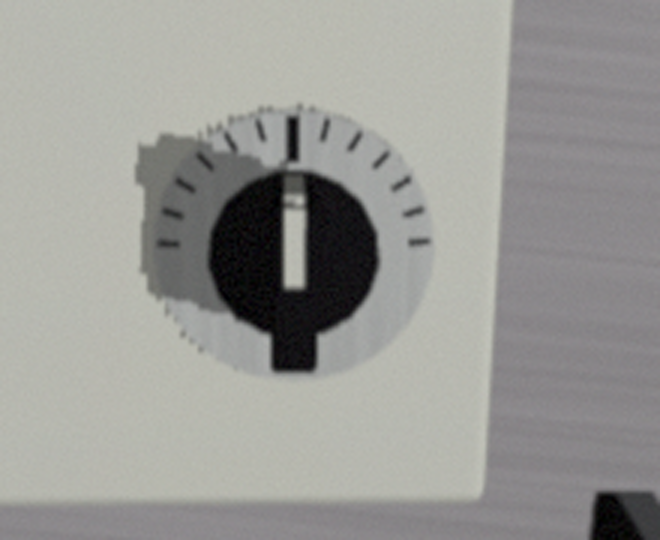

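The knob is done: the pointer sits on the long tick (292,140 in the crop), at 6.07° against a reader yaw of 6.1–6.4°. On to the tile.

```bash
python3 -m creep '0 .02 -.12 0 0 0 0;0 .04 -.24 0 0 0 -.05;0 .07 -.36 0 0 0 -.1;0 .09 -.48 0 0 0 -.15;0 .11 -.6 0 0 0 -.2;0 .13 -.72 0 0 0 -.24;0 .15 -.83 .02 0 0 -.24;0 .171 -.932 .037 0 0 -.24;.4 .171 -.932 .037 0 0 -.24;.4 .171 -.932 .037 0 0 -.24'
python3 - <<'E'
from h import *
im,d,P=grab("wrist"); cv2.imwrite("pics/w3.png",im[:,:,::-1])
x,y=.526,-.2225
m=np.hypot(P[...,0]-x,P[...,1]-y)<.055
f=lambda k:cv2.minAreaRect(P[k][:,:2].astype(np.float32))
print("fin",f(m&(P[...,2]>.03)&(P[...,2]<.05)),"fin2",f(m&(P[...,2]>.037)&(P[...,2]<.05)),"tile",f(m&(abs(P[...,2]-.006)<.004)&(im.min(-1)>140)))
print(r.get_obs()["tool_pos"])
E
```

```text
time: 9.35
tool_pos: [0.5257, -0.2221, 0.2002]
orientation: [-0.113, 0.994, 0.0, -0.0]
force: [-0.4, -0.4, 0.4]
finger_gap: 0.609
finger_force: 0.0
fin ((0.5272470116615295, -0.22450658679008484), (0.033967435359954834, 0.011067373678088188), 12.688222885131836) fin2 ((0.5273476243019104, -0.2244458943605423), (0.03375448286533356, 0.011067015118896961), 12.555456161499023) tile ((0.5271053314208984, -0.22060583531856537), (0.08737700432538986, 0.09107425063848495), 25.902517318725586)
[ 0.52596353 -0.22151772  0.20044206]
```

View pics/w3.png

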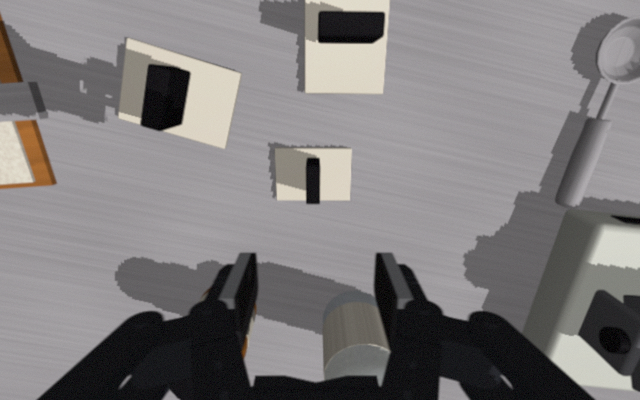

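Smallest tile confirmed at (312,175), with its fin along tool x. I'll check bottle clearance and compute the descent.

```bash
python3 - <<'E'
from h import *
P=np.concatenate([np.load(c+"0.npz")["P"].reshape(-1,3) for c in("top","side")])
m=(P[:,2]>.06)&(P[:,2]<.2)&(abs(P[:,0]-.65)<.12)&(P[:,1]<0)&(P[:,1]>-.35)
Q=P[m]; print(np.percentile(Q,[1,50,99],0).round(3), np.hypot(*(Q[:,:2]-[.527,-.224]).T).min())
print(delta([.5268,-.224,.034],down(np.radians(192.8))))
E
```

```text
[[ 0.639 -0.303  0.061]
 [ 0.669 -0.142  0.102]
 [ 0.708 -0.112  0.171]] 0.1299037426104606
(array([-0.0005, -0.0054,  0.3329]), array([0.0009, 0.0004, 0.0068]))
```

```bash
python3 -m creep '.4 0 -.005 .1 0 0 .007;.4 0 -.005 .2 0 0 .007;.4 0 -.005 .28 0 0 .007;.4 0 -.005 .32 0 0 .007;.4 0 -.005 .333 0 0 .007;.4 0 -.005 .333 0 0 .007;1 0 -.005 .333 0 0 .007;1 0 -.005 .333 0 0 .007;1 0 -.005 .333 0 0 .007;1 0 -.005 .333 0 0 .007' 60
python3 -m creep '1 0 0 0 0 0 0;1 0 0 0 0 0 0;1 0 0 0 0 0 0;1 0 0 -.05 0 0 0;1 0 0 -.15 0 0 0;1 0 0 -.25 0 0 0;1 0 0 -.35 0 0 0;1 0 0 -.4 0 0 0;1 0 0 -.4 0 0 0;1 0 0 -.4 0 0 0'
python3 - <<'E'
from h import *
im,d,P=grab("wrist"); cv2.imwrite("pics/w4.png",im[:,:,::-1])
im2,d2,P2=grab("side"); 
o=r.get_obs(); R0=Rn.from_quat(o["orientation"])
for nm,I,Pp in(("w",im,P),("s",im2,P2)):
    T=R0.inv().apply((Pp-o["tool_pos"]).reshape(-1,3)); w=I.reshape(-1,3).min(-1)
    k=(w>90)&(abs(T[:,0])<.06)&(abs(T[:,1])<.06)&(abs(T[:,2]-.03)<.03)
    Q=T[k]; print(nm,len(Q))
    if len(Q)>20: print(np.percentile(Q,[2,50,98],0).round(4))
    np.save(f"t_{nm}.npy",Q)
# pre-press target: R aligned to face
n=np.array([-.505,-.0532,.8615]); n/=np.linalg.norm(n); y=np.array([n[1],-n[0],0]); y/=np.linalg.norm(y); x=np.cross(-n,0) if 0 else None
z=-n; X=np.cross(-y,z) if np.dot(R0.as_matrix()[:,1],y)<0 else np.cross(y,z)
Y=np.cross(z,X); R=np.stack([X,Y,z],1); print(R.round(3))
f=np.array([.566,.1025,.1066])
print(delta(f+n*.10,R)); print(o["finger_gap"],o["force"])
E
```

```text
time: 10.65
tool_pos: [0.5274, -0.2252, 0.035]
orientation: [-0.111, 0.994, -0.001, 0.001]
force: [-0.6, -0.2, 6.5]
finger_gap: 0.131
finger_force: 59.5
time: 11.9
tool_pos: [0.5258, -0.2244, 0.2321]
orientation: [-0.111, 0.994, 0.001, -0.001]
force: [-0.1, 0.3, -1.9]
finger_gap: 0.13
finger_force: 58.7
w 8580
[[-0.0211 -0.0345  0.0272]
 [ 0.0115 -0.0004  0.0285]
 [ 0.0245  0.0333  0.0315]]
s 310
[[-0.024  -0.0256  0.0074]
 [-0.0042  0.0206  0.0291]
 [ 0.0252  0.036   0.0344]]
[[-0.857 -0.105  0.505]
 [-0.09   0.994  0.053]
 [-0.508  0.    -0.861]]
(array([-0.1226,  0.6311,  0.0791]), array([ 0.0675, -1.0696,  0.2284]))
0.12818309979941964 [-0.10594314 -0.47487561 -1.97622205]
```

View pics/w4.png

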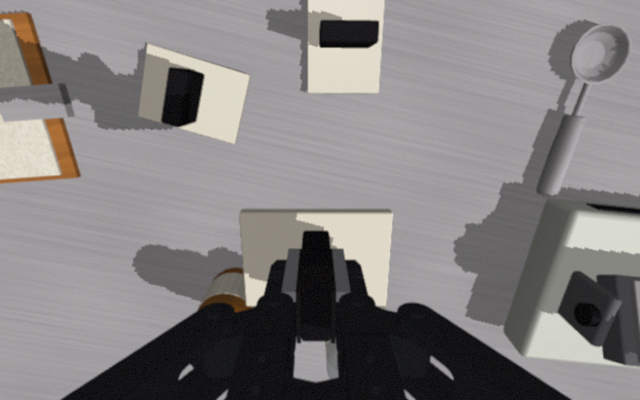

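Tile held: the fin is between the pads, the tile is centred, and the underside is about 34 mm ahead of the TCP. Next I'll move to a tilted pose off the face.

```bash
python3 -m creep '1 -.02 .07 0 .01 -.1 .03;1 -.04 .15 .01 .02 -.2 .06;1 -.06 .23 .02 .03 -.35 .1;1 -.08 .31 .03 .04 -.5 .14;1 -.1 .39 .05 .05 -.65 .17;1 -.12 .47 .06 .06 -.8 .2;1 -.123 .55 .079 .063 -.93 .213;1 -.123 .61 .079 .063 -.99 .213;1 -.123 .631 .079 .063 -.99 .213;1 -.123 .631 .079 .063 -.99 .213'
python3 - <<'E'
from h import *
Q=np.load("t_w.npy"); Q=Q[(abs(Q[:,2]-np.median(Q[:,2]))<.004)]
c=Q.mean(0); n=np.linalg.svd(Q-c,full_matrices=False)[2][2]; print("tile back in tool: c",c.round(4),"n",(n*np.sign(n[2])).round(4))
rc=cv2.minAreaRect(Q[:,:2].astype(np.float32)); print(rc)
# front edge yaw
xe=[Q[(abs(Q[:,1]-y)<.002),0].max() for y in np.linspace(-.03,.03,13)]; print("edge slope",np.polyfit(np.linspace(-.03,.03,13),xe,1))
im,d,P=grab("wrist"); cv2.imwrite("pics/w5.png",im[:,:,::-1]); np.savez("w5.npz",im=im,d=d,P=P)
im,d,P=grab("side"); cv2.imwrite("pics/s5.png",im[:,:,::-1]); np.savez("s5.npz",im=im,d=d,P=P)
o=r.get_obs();print(o["tool_pos"],Rn.from_quat(o["orientation"]).as_matrix().round(3),o["joints"].round(2))
E
```

```text
time: 13.25
tool_pos: [0.5165, 0.0969, 0.1938]
orientation: [-0.056, 0.968, 0.012, 0.244]
force: [0.7, 0.4, -0.9]
finger_gap: 0.129
finger_force: 58.9
tile back in tool: c [ 0.0087 -0.0006  0.0286] n [-1.590e-02  2.000e-04  9.999e-01]
((-0.0004766639322042465, -0.0005634725093841553), (0.051127005368471146, 0.07034927606582642), 0.12647858262062073)
edge slope [0.00163569 0.02491038]
[0.51743428 0.09594541 0.19434286] [[-0.874 -0.112  0.473]
 [-0.101  0.994  0.049]
 [-0.476 -0.005 -0.88 ]] [ 0.01 -0.09 -0.7   0.47  0.05 -0.1 ]
```

View pics/s5.png

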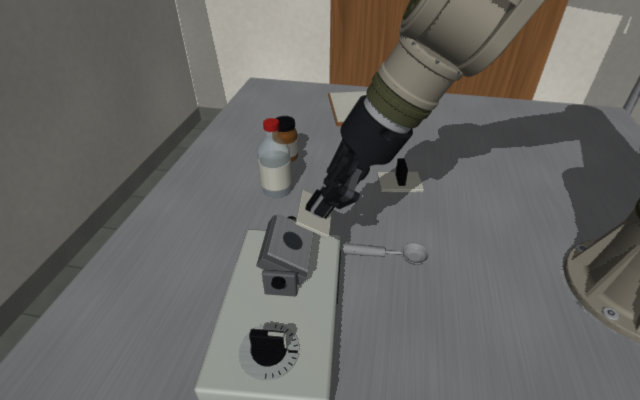

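View pics/w5.png

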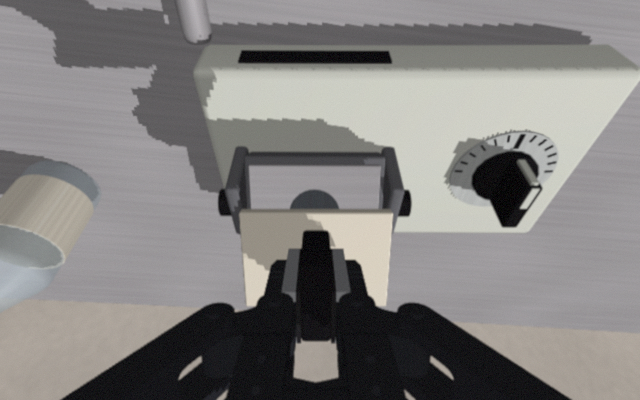

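```bash
cat > f.py <<'E'
from h import *
def plane(Q,tol=.0015):
    best=None; rng=np.random.default_rng(0)
    for _ in range(400):
        a=Q[rng.choice(len(Q),3,False)]; n=np.cross(a[1]-a[0],a[2]-a[0]); n/=np.linalg.norm(n)+1e-9
        i=abs((Q-a[0])@n)<tol
        if best is None or i.sum()>best.sum(): best=i
    F=Q[best]; c=F.mean(0); n=np.linalg.svd(F-c,full_matrices=False)[2][2]; return c,n*np.sign(n[2]),best
x,y0=.566,.102
for f in ["top0","side0","w1","w2","w5"]:
    D=np.load(f+".npz");P=D["P"];im=D["im"].astype(int)
    m=(P[...,2]>.088)&(P[...,2]<.135)&(np.hypot(P[...,0]-x,P[...,1]-y0)<.056)
    Q=P[m]
    if len(Q)<200: print(f,len(Q)); continue
    c,n,b=plane(Q); F=Q[b]; I=im[m].max(-1)[b]
    N=np.array([-.505,-.0535,.8615]);N/=np.linalg.norm(N); Y=np.array([-.1055,.9944,0]); X=np.cross(Y,N); O=np.array([.566,.102,.1066])
    L=np.stack([(F-O)@X,(F-O)@Y,(F-O)@N],1)
    print(f,len(F),"n",n.round(4),"off",L[:,2].mean().round(4),"x",np.percentile(L[:,0],[1,99]).round(4),"y",np.percentile(L[:,1],[1,99]).round(4),end=" ")
    dk=L[(I<45)&(np.hypot(L[:,0],L[:,1])<.025)]
    if len(dk)>10: print("port",(np.percentile(dk[:,:2],[2,98],0).mean(0)).round(4),np.ptp(dk[:,:2],0).round(4))
    else: print()
D=np.load("w5.npz");P=D["P"];o=r.get_obs();R0=Rn.from_quat(o["orientation"])
T=R0.inv().apply((P-o["tool_pos"]).reshape(-1,3)); w=D["im"].reshape(-1,3).min(-1)
k=(w>90)&(abs(T[:,0])<.06)&(abs(T[:,1])<.06)&(abs(T[:,2]-.03)<.012)
c,n,b=plane(T[k]); print("tile now",c.round(4),n.round(4))
E
python3 f.py
```

```text
top0 778 n [-0.5102 -0.0606  0.8579] off -0.0005 x [-0.0316  0.0332] y [-0.0436  0.0405] 
side0 1592 n [-0.5025 -0.0568  0.8627] off 0.0001 x [-0.0322  0.0324] y [-0.0422  0.0418] port [-0.0004 -0.0005] [0.0298 0.0303]
w1 17032 n [-0.5061 -0.0565  0.8606] off -0.0007 x [-0.0308  0.0334] y [-0.0424  0.0415] port [ 0.0012 -0.0011] [0.0329 0.0337]
w2 11574 n [-0.5033 -0.0582  0.8621] off -0.0008 x [-0.0308  0.034 ] y [-0.0427  0.0419] port [-0.0067 -0.0022] [0.0169 0.0286]
w5 5631 n [-0.5108 -0.0601  0.8576] off -0.0004 x [-0.0321 -0.0024] y [-0.043   0.0407] 
tile now [0.0095 0.0007 0.0292] [-0.0051  0.0019  1.    ]
```

```bash
cat > g.py <<'E'
from h import *; import sys
n=np.array([-.505,-.0545,.861]); n/=np.linalg.norm(n)
y=np.array([n[1],-n[0],0]); y/=np.linalg.norm(y); z=-n; X=np.cross(y,z); R=np.stack([X,y,z],1)
f=np.array([.566,.102,.1066])-X*.0004-y*.0006-n*.0005
tc=X*-.0005+y*-.0006   # tile centre offset in tool
def go(g): print(delta(f-tc+n*(.0346+g),R))
o=r.get_obs(); e=np.array(o["tool_pos"])+tc-.0346*n-f
print("tile-face: upslope %.4f side %.4f gap %.4f"%(-e@X,e@y,e@n)," Fn %.2f"%(np.array(o["force"])@n),o["force"].round(2),"tq",o["torque"].round(3), "Rerr",(Rn.from_matrix(R).inv()*Rn.from_quat(o["orientation"])).as_rotvec().round(4))
go(float(sys.argv[1]))
E
python3 g.py .012
```

```text
tile-face: upslope 0.0025 side -0.0008 gap 0.0663  Fn -2.19 [ 1.35 -0.26 -1.77] tq [-0.084  0.543 -0.03 ] Rerr [ 0.0018  0.0374 -0.0064]
(array([0.001 , 0.0018, 0.1088]), array([-0.0036, -0.0748,  0.0127]))
```

```bash
python3 -m creep '1 0 0 0 0 -.04 .01;1 0 .001 .01 0 -.075 .013;1 .001 .002 .03 -.003 -.075 .013;1 .001 .002 .05 -.003 -.075 .013;1 .001 .002 .07 -.003 -.075 .013;1 .001 .002 .09 -.003 -.075 .013;1 .001 .002 .105 -.003 -.075 .013;1 .001 .002 .109 -.003 -.075 .013;1 .001 .002 .109 -.003 -.075 .013;1 .001 .002 .109 -.003 -.075 .013'
python3 g.py -.004
python3 - <<'E'
from h import *
ims=[]
for c in("side","wrist"):
    im,d,P=grab(c); np.savez(c+"6.npz",im=im,d=d,P=P); ims.append(im)
a=cv2.resize(ims[0][180:300,230:370],(560,480),interpolation=2)
cv2.imwrite("pics/s6.png",a[:,:,::-1])
E
```

```text
time: 14.6
tool_pos: [0.5422, 0.1003, 0.1465]
orientation: [-0.052, 0.963, 0.014, 0.263]
force: [0.0, 0.3, -0.6]
finger_gap: 0.131
finger_force: 58.8
tile-face: upslope -0.0002 side 0.0009 gap 0.0124  Fn -0.51 [ 0.03  0.26 -0.56] tq [-0.085  0.557  0.016] Rerr [-0.0004 -0.0009 -0.0003]
(array([-0.0004, -0.0017,  0.0328]), array([0.0008, 0.0018, 0.0007]))
```

View pics/s6.png

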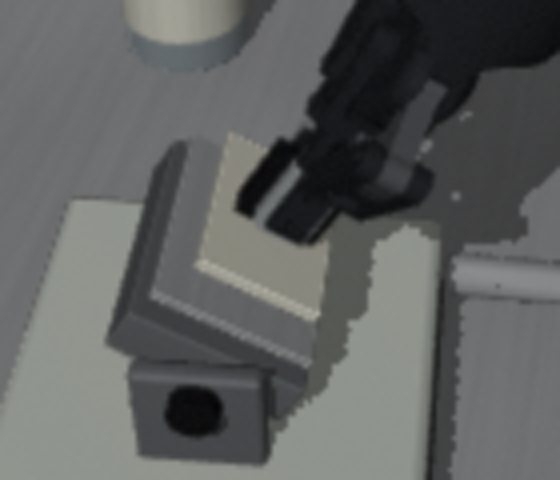

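The tile sits parallel to the face, about 12 mm off and in line. I'll press in stages.

```bash
python3 -m creep '1 0 0 .004 0 0 0;1 0 -.001 .008 0 0 0;1 0 -.001 .012 0 0 0;1 0 -.001 .016 0 0 0;1 0 -.001 .02 0 0 0;1 0 -.001 .023 0 0 0;1 0 -.001 .026 0 0 0;1 0 -.001 .029 0 0 0;1 0 -.001 .029 0 0 0;1 0 -.001 .029 0 0 0'
python3 g.py -.004; python3 g.py -.004
```

```text
time: 15.95
tool_pos: [0.5493, 0.1005, 0.1337]
orientation: [-0.052, 0.963, 0.014, 0.263]
force: [-2.9, -0.3, 1.5]
finger_gap: 0.127
finger_force: 59.5
tile-face: upslope -0.0006 side 0.0003 gap -0.0023  Fn 2.81 [-2.93 -0.33  1.52] tq [-0.102  0.816  0.024] Rerr [-0.0004 -0.0003 -0.0003]
(array([-0.0012, -0.0007,  0.0034]), array([0.0008, 0.0005, 0.0006]))
tile-face: upslope -0.0006 side 0.0003 gap -0.0023  Fn 2.81 [-2.93 -0.33  1.52] tq [-0.102  0.816  0.024] Rerr [-0.0004 -0.0003 -0.0003]
(array([-0.0012, -0.0007,  0.0034]), array([0.0008, 0.0005, 0.0006]))
```

```bash
python3 -m creep '1 0 0 .001 0 0 0;1 0 0 .002 0 0 0;1 0 0 .003 0 0 0;1 0 0 .004 0 0 0;1 0 0 .004 0 0 0;1 0 0 .004 0 0 0;1 0 0 .004 0 0 0;1 0 0 .004 0 0 0;1 0 0 .004 0 0 0;1 0 0 .004 0 0 0'
python3 g.py -.004
python3 - <<'E'
from h import *
n=np.array([-.505,-.0545,.861])
F=[]
for i in range(6):
    im,d,P=grab("side" if i<3 else "wrist"); o=r.get_obs(); F.append(np.array(o["force"])@n)
    if i==2: cv2.imwrite("pics/s7.png",cv2.resize(im[180:300,230:370],(560,480),interpolation=2)[:,:,::-1])
    if i==0: np.savez("s7.npz",im=im,P=P,d=d)
np.savez("w7.npz",im=im,P=P,d=d)
print(np.round(F,2))
# plate exposed surface offset & tile back plane vs the original face
from f import plane
E
python3 - <<'E'
import re
E
```

```text
time: 17.2
tool_pos: [0.5504, 0.1007, 0.1319]
orientation: [-0.052, 0.963, 0.014, 0.263]
force: [-4.2, -0.2, 3.0]
finger_gap: 0.131
finger_force: 59.8
tile-face: upslope -0.0005 side 0.0003 gap -0.0044  Fn 4.74 [-4.16 -0.19  3.05] tq [-0.042  0.985  0.097] Rerr [-0.0005 -0.0003 -0.0003]
(array([-0.0011, -0.0007, -0.0007]), array([0.0009, 0.0006, 0.0005]))
[4.11 5.95 5.06 5.13 4.76 4.96]
top0 778 n [-0.5102 -0.0606  0.8579] off -0.0005 x [-0.0316  0.0332] y [-0.0436  0.0405] 
side0 1592 n [-0.5025 -0.0568  0.8627] off 0.0001 x [-0.0322  0.0324] y [-0.0422  0.0418] port [-0.0004 -0.0005] [0.0298 0.0303]
w1 17032 n [-0.5061 -0.0565  0.8606] off -0.0007 x [-0.0308  0.0334] y [-0.0424  0.0415] port [ 0.0012 -0.0011] [0.0329 0.0337]
w2 11574 n [-0.5033 -0.0582  0.8621] off -0.0008 x [-0.0308  0.034 ] y [-0.0427  0.0419] port [-0.0067 -0.0022] [0.0169 0.0286]
w5 5631 n [-0.5108 -0.0601  0.8576] off -0.0004 x [-0.0321 -0.0024] y [-0.043   0.0407] 
tile now [ 0.0179 -0.0015  0.0302] [0.002  0.0041 1.    ]
```

View pics/s7.png

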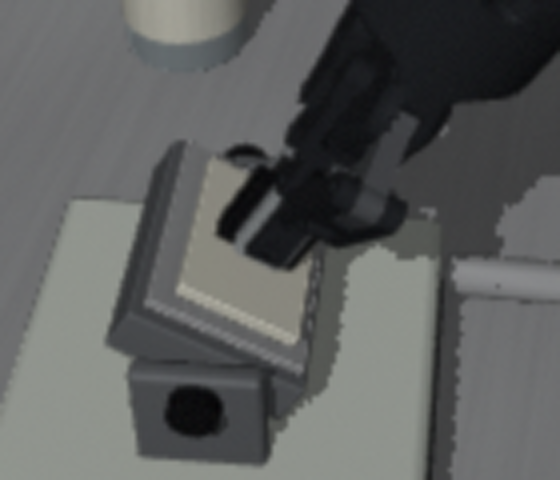

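```bash
python3 - <<'E' | tail -4
from f import plane
from h import *
o=r.get_obs();R0=Rn.from_quat(o["orientation"])
for f in("s7","w7"):
    D=np.load(f+".npz"); T=R0.inv().apply((D["P"]-o["tool_pos"]).reshape(-1,3)); w=D["im"].reshape(-1,3).astype(int)
    warm=(w[:,0]-w[:,2]>10)&(w.max(-1)>90)
    box=(abs(T[:,0])<.05)&(abs(T[:,1])<.055)
    t=T[box&warm&(abs(T[:,2]-.0286)<.006)]; p=T[box&~warm&(abs(T[:,2]-.0345)<.003)]
    for nm,q in(("tile",t),("plate",p)):
        if len(q)>30: c,n,b=plane(q); print(f,nm,len(q),"z",q[b][:,2].mean().round(4),"n",n.round(3),"x",np.percentile(q[b][:,0],[1,99]).round(4),"y",np.percentile(q[b][:,1],[1,99]).round(4))
E
```

```text
s7 tile 342 z 0.0287 n [ 0.004 -0.017  1.   ] x [-0.0238  0.0235] y [-0.0267  0.0353]
s7 plate 608 z 0.0346 n [-0.005  0.004  1.   ] x [-0.0333  0.0321] y [-0.0428  0.0517]
w7 tile 8333 z 0.0291 n [-0.005  0.002  1.   ] x [-0.0226  0.0249] y [-0.0346  0.034 ]
w7 plate 6334 z 0.0351 n [-0.005  0.003  1.   ] x [-0.0307  0.0318] y [-0.0533  0.053 ]
```

The tile is flush: tile and plate normals agree, the gap between planes is 6 mm (the tile thickness), and it is centred. Handing in.

```bash
python3 -c "
from bench import r
print(r.hand_in())"
```

```text
the job is handed in; nothing more can be done
None
```

I turned the zero knob onto the long tick, then pressed the smallest tile flush on the middle of the face, about 4 mm in by position and force. I handed the job in at about 17.5 s with the fin still gripped; the jar, bottle and spoon were left alone.

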